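# Count out four spacer tubes with a tilting counting board

## Task

Count out four brass tubes with the blue counting board: lift it by its handle, tip it so that the tubes roll out of the channel and one drops into each of the four slots, then tip it back so that the two left over run down to the bottom of the channel. Leave the board lying flat on the grey sloping stand, channel end down and inside the stand's lips. Do not touch the tubes with the fingers, and leave the tools lying around where they are.

Things in the scene. Friction and masses are not known exactly. Their poses are not given: they have to be found in the camera images.
- handle (a point): Centre of the board's grip bar: black rubber, 14 mm thick along the board, 83 mm long across it, 24 mm high (72 to 96 mm above the board's underside; this point at 84 mm), on two flat steel legs over the board's middle. x runs along the board from channel end to landing end, y along the bar, z up. Tubes rolling on the board reach 32 mm above the underside.
- board: Blue open trough 224 x 75 x 40 mm, 0.36 kg empty; starts level on the bench with all tubes in its channel. Origin: centre of the underside; x from the channel end (-112 mm) to the landing end (+112), z up. Inside (65 mm wide): channel x -107 to -9 mm; field, flat, 18 mm above the underside, with 4 slots; landing x 75 to 107, room for two tubes; end wall 40 mm high.
- channel (a point): Middle of the board's channel, at x = -70 mm, 12 mm above the underside. The channel's floor falls 8 degrees from the field to the end wall, so tubes stay in it while the board is level.
- slot1 (a point): Slot 1, next to the channel: a groove across the board 15.5 mm wide, 14 mm deep. The point is the centre of a tube lying in it, x = 4.25 mm, 11 mm above the underside. A tube in a slot lies flush with the field and stays there at 45 degrees of tilt; others roll over it, but one that has stopped on it needs 25 to 35 degrees. A fast tube can jump an empty slot: tip again.
- slot2 (a point): Slot 2, like slot 1: centre of a tube lying in it, at x = 25.25 mm, 11 mm above the board's underside.
- slot3 (a point): Slot 3, like slot 1: centre of a tube lying in it, at x = 46.25 mm, 11 mm above the board's underside.
- slot4 (a point): Slot 4, like slot 1: centre of a tube lying in it, at x = 67.25 mm, 11 mm above the board's underside.
- tube1: Brass tube, 14 mm in diameter, 60 mm long, 42 g, smooth, lying across the board, free to roll along it. Origin at its centre, y along its axis.
- tube2: Brass tube, 14 mm in diameter, 60 mm long, 42 g, smooth, lying across the board, free to roll along it. Origin at its centre, y along its axis.
- tube3: Brass tube, 14 mm in diameter, 60 mm long, 42 g, smooth, lying across the board, free to roll along it. Origin at its centre, y along its axis.
- tube4: Brass tube, 14 mm in diameter, 60 mm long, 42 g, smooth, lying across the board, free to roll along it. Origin at its centre, y along its axis.
- tube5: Brass tube, 14 mm in diameter, 60 mm long, 42 g, smooth, lying across the board, free to roll along it. Origin at its centre, y along its axis.
- tube6: Brass tube, 14 mm in diameter, 60 mm long, 42 g, smooth, lying across the board, free to roll along it. Origin at its centre, y along its axis.
- rest: Sloping plate of the fixed grey stand, 240 x 103 mm rubber-faced, falling 25 degrees to its low end, which faces the robot. Origin: middle of the top face, 67 mm above the bench; x up the slope, z out of the plate. Lips: 16 mm high at the low end (inner face x = -116 mm), 7 mm at the sides (95 mm apart). Board against the low lip: its middle at x = -4 mm. Upper end open. A board set down higher may slide to the lip.
- micrometer: Bystander: blue outside micrometer, 60 x 154 x 16 mm, lying flat; origin at the centre of its underside.
- marker: Bystander: white marker pen with a blue cap, 14 x 132 x 15 mm; origin at the centre of its underside.
- loupe: Bystander: black folding loupe, 34 x 44 x 21 mm; origin at the centre of its underside.

How it is judged:
On the way:
1. each of the board's four slots holds a tube (distance between any of tube1, tube2, tube3, tube4, tube5, tube6 and slot1 below 0.006 m and distance between any of tube1, tube2, tube3, tube4, tube5, tube6 and slot2 below 0.006 m and distance between any of tube1, tube2, tube3, tube4, tube5, tube6 and slot3 below 0.006 m and distance between any of tube1, tube2, tube3, tube4, tube5, tube6 and slot4 below 0.006 m), for 0.2 s.
At the end, for the whole second after the job is handed in: The board lies flat on the sloping plate (within 3.5 degrees, 5 mm), between its side lips, channel end down, at most 30 mm up from the plate's middle; each slot holds one tube fully down (within 6 mm of its point); the other two lie in the lower half of the channel; all is at rest (all of step 1 and ((x of tube1 in the frame of board between -0.108 and -0.055 m and z of tube1 in the frame of board between 0.005 and 0.032 m) or distance between tube1 and slot1 below 0.006 m or distance between tube1 and slot2 below 0.006 m or distance between tube1 and slot3 below 0.006 m or distance between tube1 and slot4 below 0.006 m) and ((x of tube2 in the frame of board between -0.108 and -0.055 m and z of tube2 in the frame of board between 0.005 and 0.032 m) or distance between tube2 and slot1 below 0.006 m or distance between tube2 and slot2 below 0.006 m or distance between tube2 and slot3 below 0.006 m or distance between tube2 and slot4 below 0.006 m) and ((x of tube3 in the frame of board between -0.108 and -0.055 m and z of tube3 in the frame of board between 0.005 and 0.032 m) or distance between tube3 and slot1 below 0.006 m or distance between tube3 and slot2 below 0.006 m or distance between tube3 and slot3 below 0.006 m or distance between tube3 and slot4 below 0.006 m) and ((x of tube4 in the frame of board between -0.108 and -0.055 m and z of tube4 in the frame of board between 0.005 and 0.032 m) or distance between tube4 and slot1 below 0.006 m or distance between tube4 and slot2 below 0.006 m or distance between tube4 and slot3 below 0.006 m or distance between tube4 and slot4 below 0.006 m) and ((x of tube5 in the frame of board between -0.108 and -0.055 m and z of tube5 in the frame of board between 0.005 and 0.032 m) or distance between tube5 and slot1 below 0.006 m or distance between tube5 and slot2 below 0.006 m or distance between tube5 and slot3 below 0.006 m or distance between tube5 and slot4 below 0.006 m) and ((x of tube6 in the frame of board between -0.108 and -0.055 m and z of tube6 in the frame of board between 0.005 and 0.032 m) or distance between tube6 and slot1 below 0.006 m or distance between tube6 and slot2 below 0.006 m or distance between tube6 and slot3 below 0.006 m or distance between tube6 and slot4 below 0.006 m) and x of board in the frame of rest between -0.01 and 0.03 m and y of board in the frame of rest between -0.012 and 0.012 m and z of board in the frame of rest between -0.003 and 0.005 m and angle between the z axis of board and the z axis of rest, either way round below 0.06 rad and x of channel in the frame of rest below -0.03 m and linear speed of board below 0.01 m/s and linear speed of each of tube1, tube2, tube3, tube4, tube5, tube6 below 0.02 m/s); the robot touches nothing.
It fails at once if the fingers touch a tube (contact force between the fingers and tube1 above 0.3 N or contact force between the fingers and tube2 above 0.3 N or contact force between the fingers and tube3 above 0.3 N or contact force between the fingers and tube4 above 0.3 N or contact force between the fingers and tube5 above 0.3 N or contact force between the fingers and tube6 above 0.3 N).
It fails at once if a bystander tool (micrometer, marker, loupe) is moved by more than 20 mm (distance of any of micrometer, marker, loupe from where it was at the start of the episode above 0.02 m).
It also fails if it takes over 61 s, if anything falls off the work surface, if the arm or the gripper's body presses on something with over 40 N, if the wrist force passes 120 N, or if a joint passes its speed limit or range.

## Robot

A 7-joint arm with a two-finger parallel gripper is mounted at the origin on a cart in front of the work surface, level with it; the furniture and walls round the work are solid. World frame = base frame: x ahead of the robot, y to its left, z up, the work surface at z = 0. Lengths are in m, angles in rad, forces in N, time in s.
With the tool pointing down it reaches from about 0.4 to 0.85 m from the base axis. Payload 10.4 kg.
Tool frame: the origin (TCP) lies on the centre line of the jaws, within the pads' length; the fingertips stand 11 mm ahead of it and the grasp point (between the pads) lies 8 mm behind it; z points along the fingers, y is the line along which they close (so a half turn about z gives the same grasp; the last joint's range is limited). The gripper opens to 87 mm and grips with 3 to 60 N. Pads are 19 mm wide; open, the fingers measure 117 mm over their backs; the gripper's body (75 mm by 190 mm) begins 51 mm behind the grasp point.
Start: joints at [-1.37, 0.332, -0.065, 1.46, 0.022, 1.35, -0.088], TCP at [0.139, 0.609, 0.234] pointing down, gripper open.
Joint ranges: [-2.6, 2.6], [-0.5, 2.12], [-1.47, 1.34], [0.16, 2.42], [-1.27, 4.41], [0.06, 2.06], [-2.6, 2.6]. Speed limits (rad/s): [2.22, 2.22, 2.79, 2.79, 3.14, 3.14, 3.14].

## Interface

Orientations are given as a unit quaternion [x, y, z, w].
In Python, from bench import r gives the robot as it stands.
- The arm moves only by the shell command python3 -m pendant 'ROWS' [OPENING] [FORCE]. ROWS is JSON, a list of rows, each a list of 4 numbers: the shift along the tool's x, y, z in m, then the turn about the tool's z in rad. A call has 1 to 8 rows; each row shifts and turns the commanded pose from where the row before left it, along the tool's axes as they then stand; what a row does not reach is not made up. A row lasts 1/12 s, in which the tool goes at most 41.7 mm and 7.16 degrees, less where a joint would pass 70% of its speed; a pose out of reach is approached as far as the arm can. A call with a gripper value outside its range is refused whole. OPENING is the opening, from 0 (shut) to 1 (fully open), set as the call begins (- or left out, the last holds). The fingers move at their own pace and stop on an object; FORCE is the grip in N (left out, the last holds). Time passes only in rows, so rows that do not move let the fingers close. It gives the time, the measured TCP pose, the force, the opening and the grip force at its end, in the units of the state.
- r.read_state(): the state, without advancing time (a new reading comes with each control period).
- r.camera(name): name is "side" or "top" or "wrist"; returns a dict with "img" (400x640x3 uint8, red, green, blue), "camera_matrix" (3x3 intrinsics, pixels), "xyz" and "attitude" of the camera in the world. Camera axes: x right, y down, z forward; pixel columns grow to the right and rows downward; lengths in m; the calibration is good to about 2 mm. A picture is of the moment at which its call begins. There is no depth.
- r.close_job(): hands the job in; it is judged then, once.
Trained networks look in the newest picture that a camera, given by its name, has taken for a name from the list of things; names that differ only in an ending like _2 or _b are one class to them, and where a whole thing is asked for, a point or a joint stands for the part that bears it (a point fixed in the world has none). Each returns a list of dicts, best first, with "score" (0 to 1); they miss things now and then, are a little off and sometimes report something else, mostly with a low value. They report only what shows in the picture. A call takes as long as a camera call.
- r.outline_of(thing, camera): "mask" (400x640 bool, what is visible of it) and "bbox" ([centre column, centre row, width, height] in pixels, round what is visible of it).
The state is a dict: "time": time; "joint_positions": joint angles; "joint_vel": joint speeds; "joint_torque": joint torques, N m; "ee_pos": TCP position; "eef_rot": TCP orientation; "ft_force": force on the tool from outside, world axes, zero at the start; "torque": the same for the moment, N m; "width": finger opening in m; "grip_force": force on a finger pad.
Only numpy, scipy, OpenCV 4.12 (cv2) and the standard library are available. Lean on these libraries where they do the work, as an engineer would, in place of code of your own. Each camera call takes 0.05 s, during which the arm holds its last target. There are 200 camera calls.

## Working session

There is one attempt and no reset: what is moved stays moved. The work goes in short steps, Python scripts to look and compute and a shell command to move; the robot and the scene stay as the last step left them, time stands still between calls to the robot, and variables do not carry over. Pictures are saved under pics/ and viewed, at most 10 in all, crops included, and the job is handed in when it is done.

```bash
mkdir -p pics; cat > h.py <<'E'
import numpy as np, cv2
from bench import r
from scipy.spatial.transform import Rotation as R
def cam(n,save=None):
    c=r.camera(n)
    if save: cv2.imwrite('pics/'+save,c['img'][:,:,::-1])
    a=np.array(c['attitude'],float); M=R.from_quat(a).as_matrix() if a.size==4 else a
    return c,np.array(c['camera_matrix']),np.array(c['xyz']),M
def ray(K,p,M,uv,z):
    d=M@np.linalg.inv(K)@np.array([uv[0],uv[1],1.]); return p+d*(z-p[2])/d[2]
def proj(K,p,M,X):
    q=K@M.T@(np.array(X)-p); return q[:2]/q[2]
def st():
    s=r.read_state(); T=R.from_quat(s['eef_rot']).as_matrix(); return s,T
E
python3 - <<'E'
from h import *
s,T=st(); print(s['time'],s['ee_pos'],T.round(3).tolist(),s['joint_positions'],s['ft_force'],s['width'])
for n in('top','side'):
    c,K,p,M=cam(n,n+'1.png'); print(n,K.tolist(),p,M.round(3).tolist())
    for t in('handle','board','rest','micrometer','marker','loupe','tube1'):
        for o in r.outline_of(t,n)[:2 if t!='tube1' else 6]: 
            m=o['mask'].astype(np.uint8); rc=cv2.minAreaRect(cv2.findNonZero(m)); print(t,round(o['score'],2),np.round(o['bbox']),np.round(cv2.boxPoints(rc)).tolist(), ray(K,p,M,rc[0],{'handle':.096,'rest':.067}.get(t,.03)).round(3))
E
```

```text
0.0 [0.13862177 0.60901602 0.23271771] [[-0.975, 0.222, -0.0], [0.222, 0.975, -0.002], [-0.0, -0.002, -1.0]] [-1.36962148  0.33289715 -0.06469431  1.46098416  0.02161898  1.34994407
 -0.08850111] [ 0.0338221  -0.16538386 -0.52609938] 0.08735980957255068
top [[395.3828276012691, 0.0, 324.26416516426576], [0.0, 395.3828276012691, 200.01439168317114], [0.0, 0.0, 1.0]] [0.3972972  0.0786447  0.92251251] [[0.025, -0.987, 0.156], [-0.999, -0.028, -0.02], [0.024, -0.155, -0.988]]
handle 0.96 [381. 209.  55. 102.] [[352.0, 165.0], [396.0, 157.0], [413.0, 254.0], [369.0, 262.0]] [ 0.511 -0.062  0.096]
board 0.59 [382. 211.  50. 103.] [[353.0, 164.0], [396.0, 157.0], [414.0, 254.0], [370.0, 262.0]] [ 0.521 -0.074  0.03 ]
rest 0.56 [274. 173.  65. 116.] [[243.0, 121.0], [292.0, 114.0], [306.0, 224.0], [258.0, 230.0]] [0.591 0.173 0.067]
micrometer 0.67 [291. 269.  62.  26.] [[255.0, 257.0], [323.0, 253.0], [324.0, 277.0], [257.0, 281.0]] [0.385 0.134 0.03 ]
micrometer 0.23 [381. 211.  52. 103.] [[353.0, 165.0], [396.0, 157.0], [414.0, 254.0], [371.0, 262.0]] [ 0.521 -0.074  0.03 ]
marker 0.58 [
[... 1446 characters left out ...]
 76.] [[225.0, 226.0], [239.0, 197.0], [342.0, 246.0], [329.0, 275.0]] [0.587 0.171 0.067]
micrometer 0.69 [343. 204.  84.  45.] [[297.0, 221.0], [300.0, 176.0], [386.0, 180.0], [384.0, 225.0]] [ 0.527 -0.097  0.03 ]
micrometer 0.58 [375. 267.  31.  42.] [[360.0, 288.0], [365.0, 244.0], [392.0, 247.0], [387.0, 291.0]] [0.381 0.174 0.03 ]
marker 0.53 [275. 202.  26.  25.] [[264.0, 209.0], [287.0, 190.0], [290.0, 193.0], [268.0, 213.0]] [ 0.691 -0.041  0.03 ]
loupe 0.73 [376. 311.  28.  22.] [[361.0, 300.0], [384.0, 295.0], [389.0, 318.0], [366.0, 324.0]] [0.358 0.302 0.03 ]
tube1 0.24 [276. 203.  24.  22.] [[263.0, 210.0], [287.0, 188.0], [291.0, 193.0], [267.0, 214.0]] [ 0.692 -0.041  0.03 ]
```

View pics/top1.png

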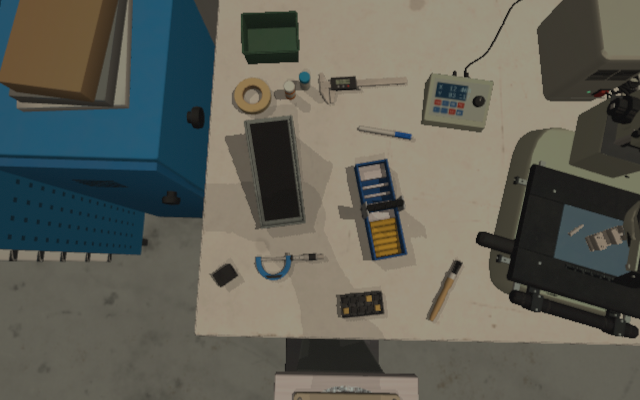

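View pics/side1.png

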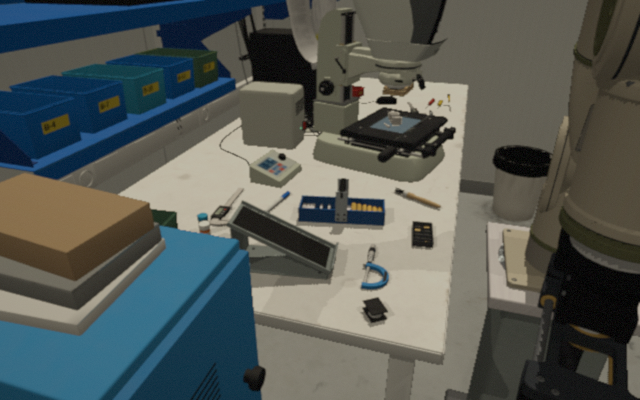

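```bash
cat >> h.py <<'E'
from scipy.optimize import minimize
from itertools import product
def box(a,b,c,d,e,f): return np.array(list(product((a,b),(c,d),(e,f))))
BOARD=[box(-.112,.112,-.0375,.0375,0,.04),box(-.007,.007,-.0415,.0415,.072,.096),box(-.007,.007,-.0375,.0375,.03,.09)]
_t=np.radians(25)
REST=[box(-.120,.120,-.0515,.0515,-.006,.0),box(-.120,-.116,-.0515,.0515,0,.016),box(-.120,.120,.0475,.0515,0,.007),box(-.120,.120,-.0515,-.0475,0,.007)]
def fit(parts,obs,x0,z,tilt=0.):
    def f(q):
        Rm=R.from_euler('ZY',[q[2],-tilt]).as_matrix(); s=0
        for m,K,p,M in obs:
            im=np.zeros(m.shape,np.uint8)
            for b in parts:
                uv=np.array([proj(K,p,M,Rm@v+[q[0],q[1],z]) for v in b])
                cv2.fillConvexPoly(im,cv2.convexHull(np.round(uv*16).astype(np.int32)),1,shift=4)
            s+=1-(im&m).sum()/(im|m).sum()
        return s
    return min((minimize(f,x0,method='Nelder-Mead',options=dict(initial_simplex=np.array([x0]*4)+np.vstack([np.zeros(3),d*np.diag([.02,.02,.15])]))) for d in(1,-1)),key=lambda o:o.fun)
E
python3 - <<'E'
from h import *
C={n:cam(n) for n in('top','side')}
def ob(t,ns): return [(r.outline_of(t,n)[0]['mask'].astype(np.uint8),)+C[n][1:] for n in ns]
for ns in(['top'],['side'],['top','side']):
    o=fit(BOARD,ob('board',ns),[.52,-.07,.17],0); print('board',ns,o.x.round(4),round(o.fun,3))
    o=fit(REST,ob('rest',ns),[.59,.17,.13],.067,_t); print('rest',ns,o.x.round(4),round(o.fun,3))
E
python3 -m pendant '[[-0.04,0,0,0.12],[-0.04,-0.01,0,0.12],[-0.04,-0.01,0,0.12],[-0.03,-0.03,0,0],[-0.01,-0.04,0,0],[-0.01,-0.04,0,0],[0,-0.04,0,0],[0,-0.04,0,0]]' 1
```

```text
board ['top'] [ 0.5201 -0.0672  0.204 ] 0.29
time: 1.67
ee_pos: [0.1798, 0.3635, 0.2333]
eef_rot: [0.289, 0.957, 0.0, 0.0]
ft_force: [-0.4, 0.6, -0.0]
width: 0.0873
grip_force: 0.0Traceback (most recent call last):
  File "<stdin>", line 6, in <module>
NameError: name '_t' is not defined. Did you mean: 'st'?
```

```bash
python3 -m pendant '[[-0.041,0.004,0,0],[-0.041,0.004,0,0],[-0.041,0.004,0,0],[-0.041,0,0,0],[-0.041,0,0,0],[-0.041,0,0,0],[-0.041,-0.006,0,0],[-0.041,-0.006,0,0]]'
sed -i 's/^_t=/T25=/' h.py
python3 - <<'E'
from h import *
C={n:cam(n,n+'2.png') for n in('top','side')}
def ob(t,ns): return [(r.outline_of(t,n)[0]['mask'].astype(np.uint8),)+C[n][1:] for n in ns]
for ns in(['top'],['side'],['top','side']):
  try:
    o=fit(REST,ob('rest',ns),[.59,.17,.13],.067,T25); print('rest',ns,o.x.round(4),round(o.fun,3))
    o=fit(BOARD,ob('board',ns),[.52,-.07,.17],0); print('board',ns,o.x.round(4),round(o.fun,3))
  except Exception as e: print(e)
E
```

```text
time: 2.33
ee_pos: [0.4552, 0.1832, 0.2339]
eef_rot: [0.288, 0.958, 0.0, 0.0]
ft_force: [1.2, 0.4, 0.6]
width: 0.087
grip_force: 0.0
rest ['top'] [0.592  0.1698 0.1691] 0.164
board ['top'] [ 0.5201 -0.067   0.2059] 0.311
rest ['side'] [0.5888 0.1696 0.1591] 0.061
board ['side'] [ 0.5204 -0.0667  0.1763] 0.138
rest ['top', 'side'] [0.5898 0.1687 0.18  ] 0.224
board ['top', 'side'] [ 0.5195 -0.0672  0.2043] 0.456
```

```bash
python3 -m pendant '[[-0.028,-0.025,0,0],[-0.028,-0.025,0,0],[-0.028,-0.025,0,0],[-0.028,-0.025,0,0],[-0.028,-0.025,0,0],[-0.028,-0.025,0,0],[-0.024,-0.022,0,-0.12],[0,0,0,-0.12]]'; python3 -m pendant '[[0,0,0,-0.12],[0,0,0,-0.12],[0,0,0,-0.12],[0,0,0,-0.12],[0,0,0,-0.065],[0,0,0,0]]'
python3 - <<'E'
from h import *
s,T=st(); print(s['ee_pos'],T.round(3).tolist(),s['joint_positions'].round(2))
c,K,p,M=cam('wrist','w1.png'); print(p,M.round(3).tolist(),K[0])
m=np.zeros((400,640),np.uint8)
for b in('board',):
  o=r.outline_of(b,'wrist')
  for q in o[:2]: print(q['score'],np.round(q['bbox']))
x=c['img'].copy()
Rm=R.from_euler('Z',.2).as_matrix()
for b in BOARD[:2]:
  for v in b: 
    u=proj(K,p,M,Rm@v+[.52,-.067,0]); cv2.circle(x,tuple(int(k) for k in u.round()),3,(255,0,0),-1)
cv2.imwrite('pics/w1o.png',x[:,:,::-1])
E
```

```text
time: 3.5
ee_pos: [0.5189, -0.0679, 0.2339]
eef_rot: [0.177, 0.984, -0.001, 0.001]
ft_force: [-0.5, -0.8, 0.3]
width: 0.0872
grip_force: 0.0
time: 4.0
ee_pos: [0.5185, -0.0612, 0.2336]
eef_rot: [-0.097, 0.995, 0.0, 0.0]
ft_force: [-0.1, -0.5, -0.4]
width: 0.087
grip_force: 0.0
[ 0.51850804 -0.0611524   0.23355389] [[-0.981, -0.193, -0.0], [-0.193, 0.981, 0.0], [-0.0, 0.0, -1.0]] [-0.59  0.1   0.67  1.76 -0.07  1.3   1.86]
[ 0.44806026 -0.07544397  0.38477494] [[-0.193, 0.947, 0.257], [0.981, 0.186, 0.051], [0.0, 0.262, -0.965]] [354.20823774   0.         319.34053338]
0.75 [311. 168. 101. 210.]
```

View pics/w1o.png

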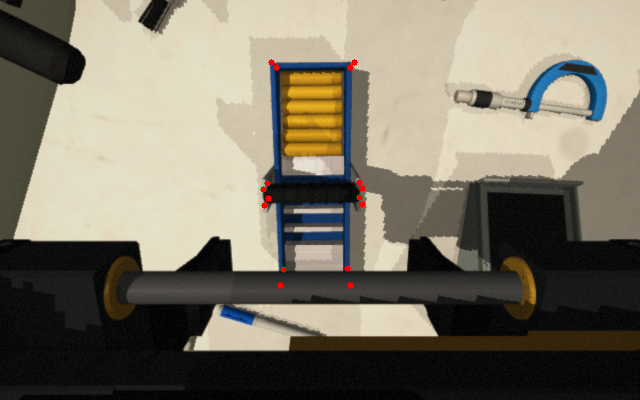

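```bash
python3 - <<'E'
from h import *
c,K,p,M=cam('wrist')
g=c['img'].max(2); sub=c['img'][165:225,240:385]
x=cv2.resize(sub,None,fx=5,fy=5,interpolation=0); cv2.imwrite('pics/w1c.png',x[:,:,::-1])
g=sub.max(2)
for rr in range(15,45,3): 
  w=np.where(g[rr]<60)[0]; print(rr+165,(w.min()+240,w.max()+240) if w.size else None)
Rm=R.from_euler('Z',.2).as_matrix()
for v in BOARD[1]: print(v,proj(K,p,M,Rm@v+[.52,-.067,0]).round(1))
E
```

```text
180 (np.int64(267), np.int64(350))
183 (np.int64(267), np.int64(355))
186 (np.int64(267), np.int64(356))
189 (np.int64(266), np.int64(358))
192 (np.int64(264), np.int64(359))
195 (np.int64(264), np.int64(359))
198 (np.int64(264), np.int64(359))
201 (np.int64(265), np.int64(357))
204 (np.int64(269), np.int64(356))
207 (np.int64(281), np.int64(355))
[-0.007  -0.0415  0.072 ] [267.1 183.1]
[-0.007  -0.0415  0.096 ] [263. 189.]
[-0.007   0.0415  0.072 ] [359.3 182.1]
[-0.007   0.0415  0.096 ] [362.4 187.9]
[ 0.007  -0.0415  0.072 ] [267.9 198.2]
[ 0.007  -0.0415  0.096 ] [263.9 205.2]
[0.007  0.0415 0.072 ] [359.  197.1]
[0.007  0.0415 0.096 ] [362.1 204.1]
```

View pics/w1c.png

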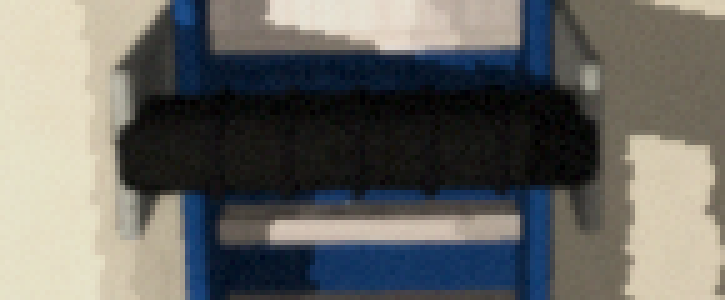

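```bash
python3 -m pendant '[[0,-0.006,0.03,-0.006],[0,0,0.03,0],[0,0,0.03,0],[0,0,0.02,0],[0,0,0.005,0],[0,0,0,0],[0,0,0,0]]'
python3 - <<'E'
from h import *
s,T=st(); print(s['ee_pos'],T[:,1].round(3))
c,K,p,M=cam('wrist','w2.png')
E
```

```text
time: 4.73
ee_pos: [0.5203, -0.0677, 0.1195]
eef_rot: [-0.098, 0.995, -0.0, 0.0]
ft_force: [-0.2, -0.9, -0.1]
width: 0.0871
grip_force: 0.0
[ 0.52026986 -0.06768609  0.11952778] [-0.194  0.981 -0.   ]
```

View pics/w2.png

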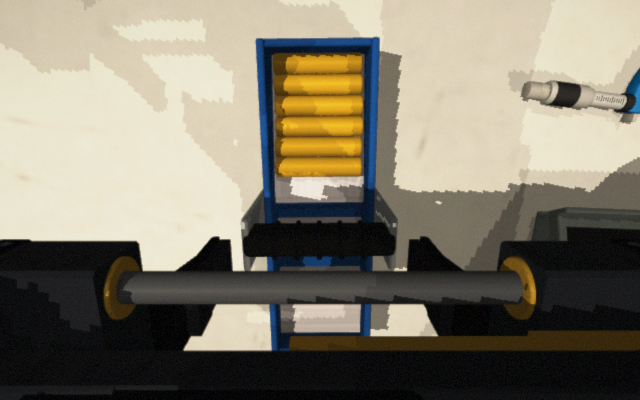

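```bash
python3 -m pendant '[[0.001,0,0.008,0],[0,0,0.008,0],[0,0,0.008,0],[0,0,0.007,0],[0,0,0.007,0],[0,0,0.0055,0],[0,0,0,0]]'; python3 -m pendant '[[0,0,0,0],[0,0,0,0],[0,0,0,0],[0,0,0,0],[0,0,0,0],[0,0,0,0]]' 0 60
```

```text
time: 5.37
ee_pos: [0.5179, -0.0679, 0.0736]
eef_rot: [-0.098, 0.995, -0.0, -0.001]
ft_force: [-0.5, -0.8, -0.6]
width: 0.0872
grip_force: 0.0
time: 5.87
ee_pos: [0.5186, -0.0678, 0.075]
eef_rot: [-0.098, 0.995, 0.0, -0.0]
ft_force: [0.1, -0.3, -4.8]
width: 0.0825
grip_force: 60.0
```

```bash
python3 -m pendant '[[0,0,-0.005,0],[0,0,-0.01,0],[0,0,-0.02,0],[0,0,-0.02,0],[0,0,-0.02,0],[0,0,-0.02,0],[0,0,-0.005,0],[0,0,0,0]]'
python3 - <<'E'
from h import *
c,K,p,M=cam('side','s3.png')
x=cv2.resize(c['img'][80:280,220:460],None,fx=3,fy=3);cv2.imwrite('pics/s3c.png',x[:,:,::-1])
E
```

```text
time: 6.53
ee_pos: [0.5197, -0.0678, 0.1768]
eef_rot: [-0.098, 0.995, 0.0, 0.002]
ft_force: [-0.1, 0.2, -7.7]
width: 0.0823
grip_force: 60.0
```

View pics/s3c.png

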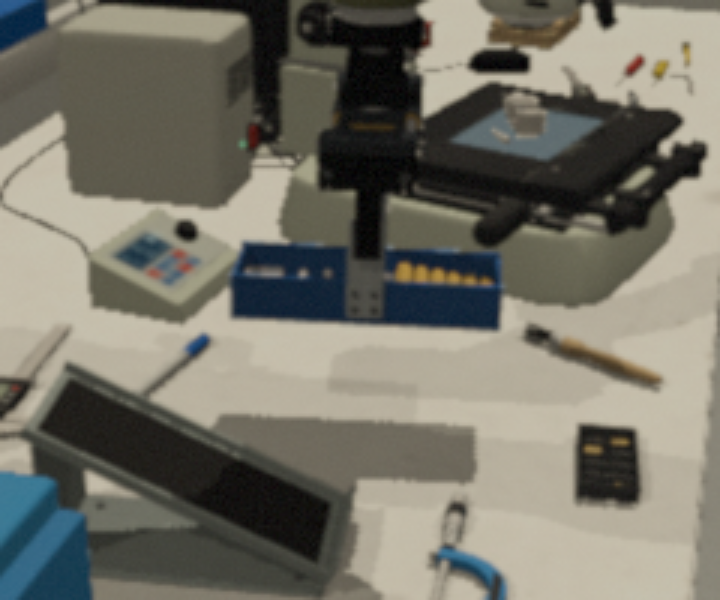

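```bash
python3 -m pendant '[[0,0,-0.01,0.04],[0,0,-0.02,0.08],[0,0,-0.02,0.12],[0,0,0,0.12],[0,0,0,0.12],[0,0,0,0.12],[0,0,0,0.12],[0,0,0,0.12]]';python3 -m pendant '[[0,0,0,0.12],[0,0,0,0.12],[0,0,0,0.12],[0,0,0,0.12],[0,0,0,0.12],[0,0,0,0.12],[0,0,0,0.12],[0,0,0,0.12]]';python3 -m pendant '[[0,0,0,0.12],[0,0,0,0.12],[0,0,0,0.12],[0,0,0,0.12],[0,0,0,0.12],[0,0,0,0.12],[0,0,0,0.12],[0,0,0,0.12]]'; python3 -m pendant '[[0,0,0,0.12],[0,0,0,0.12],[0,0,0,0.06],[0,0,0,0]]'
python3 - <<'E'
from h import *
s,T=st(); print(s['ee_pos'],T.round(3).tolist(),s['joint_positions'].round(2))
yaw=np.arctan2(-T[0,0]*0+T[1,0],T[0,0]); print('tool x az',yaw)
d=np.array([.5624,.1651,0])-s['ee_pos']; print(T.T@d)
E
```

```text
time: 7.25
ee_pos: [0.5179, -0.0678, 0.2234]
eef_rot: [0.319, 0.948, -0.001, -0.001]
ft_force: [0.5, 0.7, -5.7]
width: 0.0827
grip_force: 60.0
time: 7.92
ee_pos: [0.5178, -0.0678, 0.2234]
eef_rot: [0.721, 0.693, -0.001, -0.001]
ft_force: [-0.4, -0.4, -5.7]
width: 0.0828
grip_force: 60.0
time: 8.58
ee_pos: [0.5178, -0.0677, 0.2234]
eef_rot: [0.959, 0.282, -0.001, -0.0]
ft_force: [-0.3, 0.5, -6.9]
width: 0.0824
grip_force: 60.0
time: 8.92
ee_pos: [0.5178, -0.0678, 0.2236]
eef_rot: [0.991, 0.137, -0.001, 0.0]
ft_force: [1.1, 0.5, -6.1]
width: 0.0831
grip_force: 60.0
[ 0.51783946 -0.06777176  0.22355423] [[0.962, 0.272, -0.003], [0.272, -0.962, -0.0], [-0.003, -0.0, -1.0]] [-0.82  0.14  0.95  1.78 -0.12  1.28 -1.14]
tool x az 0.27510622055702505
[ 0.10672971 -0.21195669  0.22332605]
```

```bash
python3 -m pendant '[[0,0,0,0.11],[0.004,-0.01,0,0],[0.007,-0.02,0,0],[0.009,-0.025,0,0],[0.01,-0.027,0,0],[0.01,-0.027,0,0],[0.01,-0.027,0,0],[0.01,-0.027,0,0]]';python3 -m pendant '[[0.009,-0.025,0,0],[0.007,-0.02,0,0],[0.004,-0.01,0,0],[0.002,-0.004,0,0],[0,0,0,0],[0,0,0,0]]'
python3 - <<'E'
from h import *
s,T=st(); print(s['ee_pos'],s['joint_positions'].round(2))
print('tool x az',np.arctan2(T[1,0],T[0,0]))
d=np.array([.5624,.1651,.142])-s['ee_pos']; print(T.T@d)
C=[cam('side','s4.png'),cam('top','t4.png')]
x=np.vstack([C[0][0]['img'][100:300,200:440],C[1][0]['img'][80:280,180:420]]); x=np.hstack([x[:200],x[200:]])
cv2.imwrite('pics/st4.png',cv2.resize(x,(800,333))[:,:,::-1])
E
```

```text
time: 9.58
ee_pos: [0.5501, 0.1052, 0.2241]
eef_rot: [0.996, 0.086, -0.001, -0.0]
ft_force: [-0.1, 0.4, -5.8]
width: 0.0828
grip_force: 60.0
time: 10.08
ee_pos: [0.5625, 0.163, 0.2249]
eef_rot: [0.997, 0.083, -0.0, 0.0]
ft_force: [-0.4, 0.1, -5.5]
width: 0.0827
grip_force: 60.0
[0.56251099 0.16301781 0.22491143] [-1.03  0.31  0.82  1.62 -0.23  1.31 -1.57]
tool x az 0.16689885982483538
[ 0.00027154 -0.00214071  0.08290957]
```

View pics/st4.png

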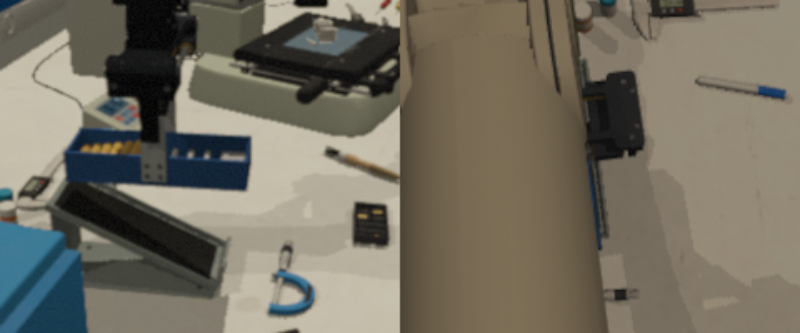

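```bash
python3 -m pendant '[[0,-0.002,0.01,0],[0,0,0.015,0],[0,0,0.008,0],[0,0,0.003,0],[0,0,0.003,0],[0,0,0.003,0],[0,0,0.003,0],[0,0,0.002,0]]'; python3 -m pendant '[[0,0,0.0015,0],[0,0,0.0015,0],[0,0,0.0015,0],[0,0,0.0015,0],[0,0,0.0015,0],[0,0,0.0015,0],[0,0,0.0015,0],[0,0,0.0015,0]]'; python3 -m pendant '[[0,0,0.001,0],[0,0,0.001,0],[0,0,0.001,0],[0,0,0.001,0],[0,0,0.001,0],[0,0,0.001,0],[0,0,0.001,0],[0,0,0.001,0]]'
python3 - <<'E'
from h import *
c,K,p,M=cam('side','s5.png')
cv2.imwrite('pics/s5c.png',cv2.resize(c['img'][130:290,200:380],None,fx=3,fy=3,interpolation=2)[:,:,::-1])
E
```

```text
time: 10.85
ee_pos: [0.5615, 0.1667, 0.1787]
eef_rot: [0.996, 0.084, -0.001, -0.0]
ft_force: [-15.6, -0.6, 11.5]
width: 0.0824
grip_force: 60.0
time: 11.52
ee_pos: [0.5578, 0.1668, 0.1663]
eef_rot: [0.996, 0.084, -0.005, -0.001]
ft_force: [-30.9, -3.3, 17.3]
width: 0.0825
grip_force: 60.0
time: 12.18
ee_pos: [0.5568, 0.1666, 0.1576]
eef_rot: [0.996, 0.084, -0.006, -0.001]
ft_force: [-33.9, -4.3, 16.0]
width: 0.0826
grip_force: 60.0
```

View pics/s5c.png

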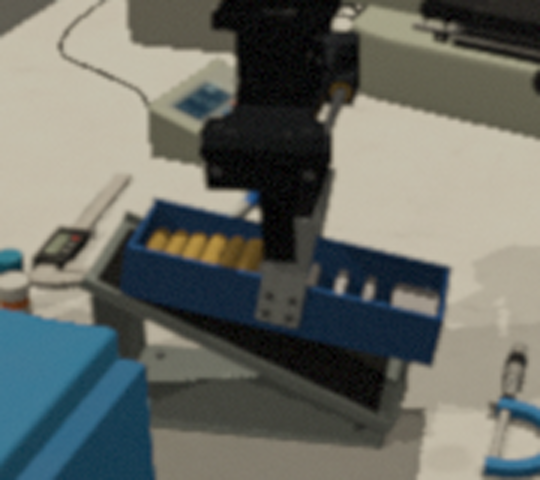

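```bash
cat >> h.py <<'E'
def tilt_fit(obs,xyz,yaw,t0):
    "board pose from side mask given handle xyz (fixed) -> tilt (landing/channel sign by yaw)"
    best=None
    for t in np.radians(np.arange(-50,51,1)):
        Rm=R.from_euler('ZY',[yaw,t]).as_matrix(); s=0
        for m,K,p,M in obs:
            im=np.zeros(m.shape,np.uint8)
            uv=np.array([proj(K,p,M,Rm@(v-[0,0,.084])+xyz) for v in BOARD[0]])
            cv2.fillConvexPoly(im,cv2.convexHull(np.round(uv).astype(np.int32)),1)
            s+=1-(im&m).sum()/(im|m).sum()
        if best is None or s<best[0]: best=(s,np.degrees(t))
    return best
def where(camname='side',yaw=None,save=None):
    "tilt (+ = board +x end down) and board-x of each detected tube"
    s,T=st(); c,K,p,M=cam(camname,save); h=np.array(s['ee_pos'])-T[:,2]*.008
    o=r.outline_of('board',camname); m=o[0]['mask'].astype(np.uint8)
    m=cv2.morphologyEx(m,cv2.MORPH_CLOSE,np.ones((15,15)))
    f,t=tilt_fit([(m,K,p,M)],h,yaw,0); Rm=R.from_euler('ZY',[yaw,np.radians(t)]).as_matrix()
    print('tilt',t,'misfit',round(f,2))
    for q in r.outline_of('tube1',camname):
        if q['score']<.15: continue
        uv=q['bbox'][:2]
        d=Rm.T@(M@np.linalg.inv(K)@np.array([uv[0],uv[1],1.])); o0=Rm.T@(p-h)+[0,0,.084]
        y=o0+d*(.03-o0[2])/d[2]; print(round(q['score'],2),np.round(q['bbox']),'board x,y at z=.03',(y[:2]*1000).round())
E
python3 -m pendant '[[0,0,0.001,0],[0,0,0.001,0],[0,0,0.001,0],[0,0,0.001,0]]' - 30
python3 - <<'E'
from h import *
where('side',.165+np.pi,'s6.png')
E
```

```text
time: 12.57
ee_pos: [0.5604, 0.1668, 0.1542]
eef_rot: [0.996, 0.084, -0.002, -0.0]
ft_force: [-11.4, -0.9, 2.5]
width: 0.0827
grip_force: 30.0
tilt 11.0 misfit 0.16
0.51 [260. 211.   4.   6.] board x,y at z=.03 [-68.   5.]
0.5 [265. 212.   9.  13.] board x,y at z=.03 [-59.   8.]
0.47 [274. 214.  10.   8.] board x,y at z=.03 [-39.   8.]
0.46 [255. 210.   4.   7.] board x,y at z=.03 [-81.   4.]
0.42 [282. 219.   5.   6.] board x,y at z=.03 [-18.  -6.]
0.37 [277. 215.  13.  12.] board x,y at z=.03 [-32.   6.]
```

```bash
python3 -m pendant '[[0,0,0.001,0],[0,0,0.001,0],[0,0,0.001,0],[0,0,0,0],[0,0,0,0],[0,0,0,0]]'
python3 - <<'E'
from h import *
where('side',.165+np.pi,'s7.png')
E
python3 -m pendant '[[0,0,0.001,0],[0,0,0.001,0],[0,0,0.001,0],[0,0,0,0],[0,0,0,0],[0,0,0,0]]'
python3 - <<'E'
from h import *
where('side',.165+np.pi,'s8.png')
E
```

```text
time: 13.22
ee_pos: [0.5616, 0.1668, 0.1513]
eef_rot: [0.996, 0.084, -0.001, -0.0]
ft_force: [-5.6, -0.3, -2.5]
width: 0.083
grip_force: 30.0
tilt 13.0 misfit 0.17
0.44 [310. 225.   7.  12.] board x,y at z=.03 [44.  5.]
time: 13.87
ee_pos: [0.5622, 0.1667, 0.1482]
eef_rot: [0.996, 0.084, 0.0, -0.0]
ft_force: [-3.2, -0.3, -3.5]
width: 0.0829
grip_force: 30.0
tilt 16.0 misfit 0.17
0.47 [313. 230.   7.   5.] board x,y at z=.03 [56. -1.]
0.4 [337. 238.   3.   8.] board x,y at z=.03 [111.  -1.]
```

```bash
python3 -m pendant '[[0,0,0.001,0],[0,0,0.001,0],[0,0,0.001,0],[0,0,0.001,0],[0,0,0.001,0],[0,0,0.001,0],[0,0,0.001,0],[0,0,0.001,0]]' - 20;python3 -m pendant '[[0,0,0.001,0],[0,0,0.001,0],[0,0,0,0],[0,0,0,0],[0,0,0,0]]'
python3 - <<'E'
from h import *
where('side',.165+np.pi,'s9.png')
a=cv2.imread('pics/s9.png')[180:270,220:350]
c,K,p,M=cam('wrist','w9.png'); b=c['img'][:,:,::-1]
a8=cv2.imread('pics/s8.png')[180:270,220:350]
x=np.vstack([np.hstack([cv2.resize(a,(390,270)),cv2.resize(a8,(390,270))]),cv2.resize(b,(780,330))[:, :]])
cv2.imwrite('pics/c9.png',x)
for q in r.outline_of('tube1','wrist'): print(q['score'],q['bbox'])
E
```

```text
time: 14.68
ee_pos: [0.5623, 0.1667, 0.1418]
eef_rot: [0.996, 0.084, -0.0, -0.001]
ft_force: [-14.6, -2.7, 24.6]
width: 0.0826
grip_force: 20.0
time: 15.1
ee_pos: [0.5631, 0.1669, 0.1411]
eef_rot: [0.996, 0.084, 0.001, -0.001]
ft_force: [-11.7, -1.5, 23.9]
width: 0.0829
grip_force: 20.0
tilt 18.0 misfit 0.2
0.63 [335. 241.   8.  11.] board x,y at z=.03 [110.   2.]
0.41 [329. 238.   6.  13.] board x,y at z=.03 [95.  4.]
0.37 [289. 230. 101.  67.] board x,y at z=.03 [  9. -19.]
0.36 [312. 234.  11.  10.] board x,y at z=.03 [57. -3.]
0.97 [323.9, 241.8, 93.9, 9.3]
0.79 [321.2, 264.5, 85.4, 12.6]
0.63 [322.5, 217.2, 94.6, 20.0]
0.62 [321.0, 330.8, 77.0, 7.4]
```

View pics/c9.png

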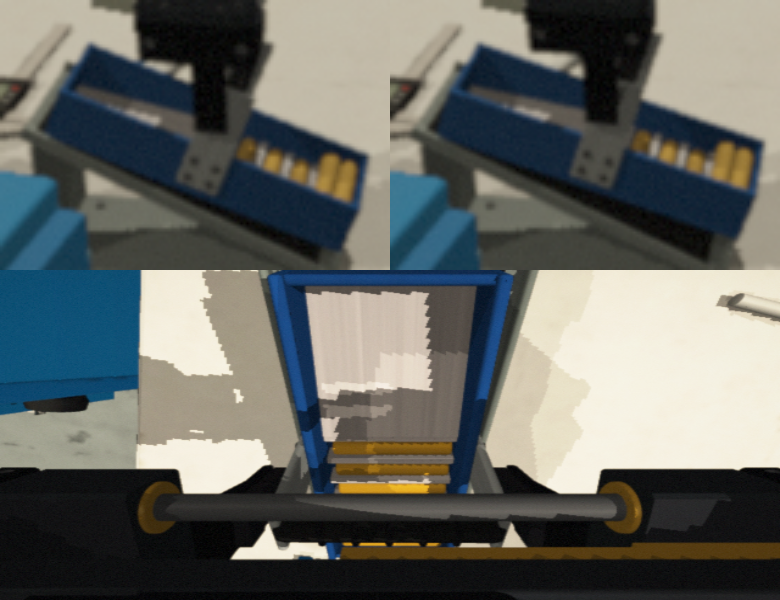

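```bash
python3 -m pendant '[[0,0,0,0],[0,0,0,0],[0,0,-0.005,0],[0,0,-0.01,0],[0,0,-0.015,0],[0,0,-0.02,0],[0,0,-0.02,0],[0,0,-0.02,0]]' - 60; python3 -m pendant '[[-0.004,0.01,-0.01,0],[-0.007,0.02,-0.01,0],[-0.009,0.026,0,0],[-0.01,0.03,0,0],[-0.01,0.03,0,0],[-0.01,0.03,0,0],[-0.01,0.03,0,0],[-0.009,0.024,0,0]]'; python3 -m pendant '[[-0.007,0.015,0,0],[-0.005,0.008,0,0],[0,0,0,-0.06],[0,0,0,-0.12],[0,0,0,-0.12],[0,0,0,-0.12],[0,0,0,-0.12],[0,0,0,-0.12]]'; python3 -m pendant '[[0,0,0,-0.12],[0,0,0,-0.12],[0,0,0,-0.12],[0,0,0,-0.12],[0,0,0,-0.12],[0,0,0,-0.12],[0,0,0,-0.12],[0,0,0,-0.12]]'; python3 -m pendant '[[0,0,0,-0.12],[0,0,0,-0.12],[0,0,0,-0.12],[0,0,0,-0.12],[0,0,0,-0.12],[0,0,0,-0.12],[0,0,0,-0.12],[0,0,0,-0.12]]'; python3 -m pendant '[[0,0,0,-0.12],[0,0,0,-0.12],[0,0,0,-0.12],[0,0,0,-0.12],[0,0,0,-0.1],[0,0,0,-0.06],[0,0,0,0],[0,0,0,0]]'
python3 - <<'E'
from h import *
s,T=st(); print(s['ee_pos'],T.round(3).tolist(),s['joint_positions'].round(2))
az=np.arctan2(-T[1,0],-T[0,0]); print('board az',az)
where('side',az,'s10.png')
E
```

```text
time: 16.02
ee_pos: [0.5621, 0.1665, 0.2291]
eef_rot: [0.996, 0.084, 0.0, 0.0]
ft_force: [-0.1, 0.4, -5.9]
width: 0.0825
grip_force: 60.0
time: 16.68
ee_pos: [0.5264, -0.0457, 0.2478]
eef_rot: [0.997, 0.083, -0.0, 0.0]
ft_force: [-0.0, -0.6, -6.7]
width: 0.0825
grip_force: 60.0
time: 17.35
ee_pos: [0.5192, -0.0664, 0.2477]
eef_rot: [0.914, 0.405, -0.0, -0.0]
ft_force: [0.5, -0.6, -6.4]
width: 0.0822
grip_force: 60.0
time: 18.02
ee_pos: [0.5192, -0.0664, 0.2477]
eef_rot: [0.624, 0.782, -0.0, -0.0]
ft_force: [-0.4, 0.1, -5.8]
width: 0.083
grip_force: 60.0
time: 18.68
ee_pos: [0.5192, -0.0664, 0.2476]
eef_rot: [0.192, 0.981, 0.0, -0.0]
ft_force: [0.6, -0.3, -6.4]
width: 0.0828
grip_force: 60.0
time: 19.35
ee_pos: [0.5193, -0.0665, 0.2478]
eef_rot: [-0.122, 0.993, 0.0, -0.0]
ft_force: [-0.1, -0.6, -6.6]
width: 0.0823
grip_force: 60.0
[ 0.51927796 -0.06653451  0.24776369] [[-0.97, -0.242, -0.001], [-0.242, 0.97, 0.0], [0.0, 0.0, -1.0]] [-0.62  0.1   0.71  1.74 -0.07  1.33  1.92]
board az 0.24461468694089875
tilt 19.0 misfit 0.22
0.52 [350. 145.  91.  60.] board x,y at z=.03 [ 0. 10.]
```

```bash
python3 -m pendant '[[-0.01,0,0.015,0.08],[-0.01,0,0.025,0],[0,0,0.03,0],[0,0,0.03,0],[0,0,0.02,0],[0,0,0.01,0],[0,0,0,0]]'; python3 -m pendant '[[0.003,0,0.004,0],[0.004,0,0.004,0],[0.005,0,0.004,0],[0.005,0,0.004,0],[0.005,0,0.004,0],[0.005,0,0.004,0],[0.005,0,0.004,0],[0.005,0,0.004,0]]' - 20; python3 -m pendant '[[0.005,0,0.004,0],[0.003,0,0.003,0],[0,0,0.002,0],[0,0,0,0],[0,0,0,0],[0,0,0,0]]'
python3 - <<'E'
from h import *
s,T=st(); az=np.arctan2(-T[1,0],-T[0,0]); print('board az',az)
where('side',az,'s11.png')
E
```

```text
time: 20.08
ee_pos: [0.5378, -0.0624, 0.116]
eef_rot: [-0.083, 0.997, -0.0, -0.002]
ft_force: [-0.2, 0.1, -5.5]
width: 0.0823
grip_force: 60.0
time: 20.75
ee_pos: [0.5023, -0.0687, 0.0859]
eef_rot: [-0.083, 0.997, 0.0, 0.0]
ft_force: [1.1, 0.8, -4.0]
width: 0.0829
grip_force: 20.0
time: 21.25
ee_pos: [0.4946, -0.0701, 0.0769]
eef_rot: [-0.083, 0.997, 0.0, -0.0]
ft_force: [-1.3, -0.5, -4.5]
width: 0.0828
grip_force: 20.0
board az 0.1663876527676336
tilt -1.0 misfit 0.11
```

```bash
python3 -m pendant '[[0,0,0.001,0],[0,0,0,0],[0,0,0,0],[0,0,-0.01,0],[0,0,-0.02,0],[0,0,-0.03,0],[0,0,-0.03,0],[0,0,-0.03,0]]' - 60; python3 -m pendant '[[0,0.005,-0.02,0],[-0.006,0.015,-0.01,0],[-0.012,0.025,0,0],[-0.015,0.03,0,0],[-0.015,0.03,0,0],[-0.015,0.03,0,0],[-0.015,0.03,0,0],[-0.012,0.025,0,0]]'; python3 -m pendant '[[-0.01,0.016,0,0],[-0.005,0.01,0,0],[-0.002,0.005,0,0],[0,0,0,0],[0,0,0,0]]'
python3 - <<'E'
from h import *
s,T=st(); az=np.arctan2(-T[1,0],-T[0,0]); print('board az',az,s['joint_positions'].round(2))
d=np.array([.5635,.1660,.187])-s['ee_pos']; print(T.T@d)
where('side',az,'s12.png')
E
```

```text
time: 22.07
ee_pos: [0.4943, -0.0704, 0.1978]
eef_rot: [-0.083, 0.997, -0.0, -0.0]
ft_force: [-0.2, 0.8, -6.5]
width: 0.0825
grip_force: 60.0
time: 22.73
ee_pos: [0.5521, 0.135, 0.2264]
eef_rot: [-0.084, 0.996, 0.0, 0.0]
ft_force: [0.0, 0.1, -4.5]
width: 0.0827
grip_force: 60.0
time: 23.15
ee_pos: [0.5635, 0.164, 0.2262]
eef_rot: [-0.082, 0.997, -0.0, -0.0]
ft_force: [0.9, -1.1, -6.3]
width: 0.0825
grip_force: 60.0
board az 0.16480312501969896 [-0.83  0.27  0.57  1.6  -0.15  1.31  1.5 ]
[-0.00029223  0.00199551  0.03918461]
tilt 0.0 misfit 0.18
0.57 [243. 185.   4.   7.] board x,y at z=.03 [109.  -7.]
0.37 [253. 184.   4.   7.] board x,y at z=.03 [ 90. -13.]
0.34 [288. 186. 109.  53.] board x,y at z=.03 [ 16. -15.]
0.21 [375. 266.  29.  47.] board x,y at z=.03 [-173.  245.]
```

```bash
python3 -m pendant '[[0,0.002,0.015,0],[0,0,0.015,0],[0,0,0.008,0],[0,0,0.003,0],[0,0,0.003,0],[0,0,0.003,0],[0,0,0.003,0],[0,0,0.003,0]]' - 25; python3 -m pendant '[[0,0,0.003,0],[0,0,0.003,0],[0,0,0.003,0],[0,0,0.003,0],[0,0,0.003,0],[0,0,0.003,0],[0,0,0.003,0],[0,0,0.003,0]]'; python3 -m pendant '[[0,0,0.003,0],[0,0,0.003,0],[0,0,0.002,0],[0,0,0.002,0],[0,0,0,0],[0,0,0,0],[0,0,0,0],[0,0,0,0]]' - 20
python3 - <<'E'
from h import *
s,T=st(); az=np.arctan2(-T[1,0],-T[0,0])
where('side',az,'s13.png')
c,K,p,M=cam('wrist','w13.png')
for q in r.outline_of('tube1','wrist'): print(q['score'],np.round(q['bbox']))
E
```

```text
time: 23.97
ee_pos: [0.5596, 0.1667, 0.1732]
eef_rot: [-0.083, 0.997, 0.0, -0.004]
ft_force: [-21.3, -2.6, 8.3]
width: 0.0828
grip_force: 25.0
time: 24.63
ee_pos: [0.5621, 0.1669, 0.1493]
eef_rot: [-0.083, 0.997, 0.0, -0.001]
ft_force: [-8.3, -0.5, -0.4]
width: 0.083
grip_force: 25.0
time: 25.3
ee_pos: [0.5636, 0.1673, 0.1393]
eef_rot: [-0.083, 0.997, 0.0, 0.0]
ft_force: [-2.9, -1.9, -3.8]
width: 0.0828
grip_force: 20.0
tilt -50.0 misfit 1.0
0.68 [283. 228. 106.  71.] board x,y at z=.03 [-28.   6.]
0.58 [267. 217.   8.   9.] board x,y at z=.03 [17. 22.]
0.52 [329. 243.   3.  12.] board x,y at z=.03 [-163. -109.]
0.44 [260. 212.   9.  10.] board x,y at z=.03 [37. 30.]
0.41 [277. 221.   8.  12.] board x,y at z=.03 [-7.  4.]
0.38 [323. 240.   4.   8.] board x,y at z=.03 [-144.  -96.]
0.85 [319. 108.  92.  21.]
0.72 [317. 337. 104.  22.]
0.66 [319. 311.  97.   6.]
0.64 [320. 127.  96.  24.]
0.28 [320. 211. 210. 281.]
```

```bash
python3 -m pendant '[[0,0,0.002,0],[0,0,0.002,0],[0,0,0.002,0],[0,0,0.002,0],[0,0,0,0],[0,0,0,0]]' - 10; python3 -m pendant '[[0,0,0,0],[0,0,0,0],[0,0,0,0],[0,0,0,0],[0,0,0,0],[0,0,0,0],[0,0,0,0]]' 1
python3 - <<'E'
from h import *
s,T=st(); print(s['ee_pos'])
c,K,p,M=cam('wrist','w14.png')
for q in r.outline_of('tube1','wrist'): print(q['score'],np.round(q['bbox']))
E
python3 -m pendant '[[0,0,-0.004,0],[0,0,-0.006,0],[0,0,-0.01,0],[0,0,-0.01,0],[0,0,-0.01,0],[0,0,-0.02,0],[0,0,-0.03,0],[0,0,-0.03,0]]'
python3 - <<'E'
from h import *
C={n:cam(n,n+'15.png') for n in('side','wrist')}
m=cv2.morphologyEx(r.outline_of('board','side')[0]['mask'].astype(np.uint8),cv2.MORPH_CLOSE,np.ones((5,5)))
Rm=R.from_euler('ZY',[.165,-T25]).as_matrix(); rest=np.array([.589,.1695,.067])
K,p,M=C['side'][1:]
for sx in(-.008,-.004,0,.004,.01,.015):
    im=np.zeros(m.shape,np.uint8)
    for b in BOARD: cv2.fillConvexPoly(im,cv2.convexHull(np.array([proj(K,p,M,Rm@(v+[sx,0,0])+rest) for v in b]).round().astype(np.int32)),1)
    print(sx,round((im&m).sum()/(im|m).sum(),3))
for n in('side','wrist'):
  for q in r.outline_of('tube1',n): print(n,round(q['score'],2),np.round(q['bbox']))
a=cv2.imread('pics/side15.png')[170:280,210:360]; b=cv2.imread('pics/wrist15.png')
cv2.imwrite('pics/c15.png',np.hstack([cv2.resize(a,(400,293)),cv2.resize(b,(400,293))]))
E
```

```text
time: 26.05
ee_pos: [0.5637, 0.168, 0.1317]
eef_rot: [-0.083, 0.997, 0.0, 0.0]
ft_force: [-4.4, -0.0, 5.4]
width: 0.0829
grip_force: 10.0
time: 26.63
ee_pos: [0.5633, 0.1676, 0.131]
eef_rot: [-0.083, 0.997, 0.0, 0.0]
ft_force: [0.3, -0.6, 0.1]
width: 0.0871
grip_force: 0.0
[0.56334425 0.16760865 0.13103719]
0.75 [319. 116.  91.  23.]
0.58 [312. 344.  98.  19.]
0.57 [319. 311. 102.  11.]
time: 27.4
ee_pos: [0.5629, 0.1673, 0.2528]
eef_rot: [-0.083, 0.997, -0.0, -0.0]
ft_force: [1.0, 1.0, -0.2]
width: 0.0866
grip_force: 0.0
-0.008 0.784
-0.004 0.825
0 0.856
0.004 0.881
0.01 0.844
0.015 0.797
side 0.56 [327. 247.   6.   8.]
side 0.55 [321. 244.  -0.   4.]
side 0.48 [259. 212.   9.   8.]
side 0.41 [269. 219.   9.  10.]
side 0.37 [279. 200.  15.  15.]
wrist 0.94 [317. 255.  64.  15.]
wrist 0.9 [319. 109.  61.  18.]
wrist 0.86 [319. 121.  63.  20.]
wrist 0.72 [321. 211.  62.  20.]
wrist 0.71 [321. 232.  64.  16.]
wrist 0.56 [317. 268.  62.   9.]
```

View pics/c15.png

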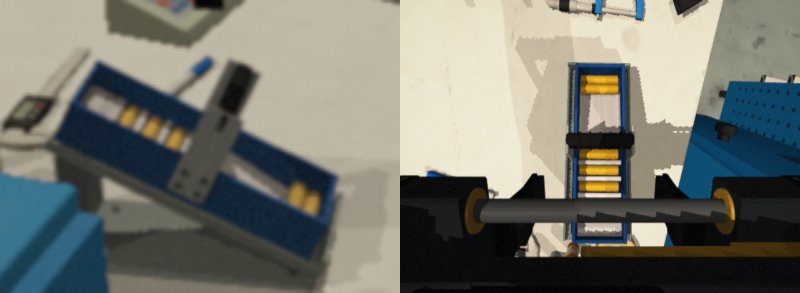

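```bash
python3 -c "
from bench import r
print(r.close_job())"
```

```text
the job is handed in; nothing more can be done
None
```

The job is handed in: the last pictures showed one tube in each of the four slots, the other two at the bottom of the channel, and the board flat on the stand with its channel end down. It took about 27 s, and the judge's verdict was not returned.

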